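# Open the stuck orange concentrate jar at the juice bar

### The arm

A 6-joint arm with a two-finger parallel gripper is mounted at the origin on the work surface. World frame = base frame: x ahead of the robot, y to its left, z up, the work surface at z = 0. Lengths are in m, angles in degrees, forces in N, time in s.
With the tool pointing down it reaches from about 0.35 to 0.875 m from the base axis. Payload 4.2 kg.
Tool frame: the origin (TCP) lies midway between the tips of the shut fingers; the grasp point (between the pads) lies 19 mm behind it; z points along the fingers, y is the direction in which the jaws open and shut (so a half turn about z gives the same grasp; the last joint's range is limited). The gripper opens to 87 mm and grips with 3 to 60 N. Pads are 19 mm wide; open, the fingers measure 117 mm over their backs; the gripper's body (75 mm by 190 mm) begins 51 mm behind the grasp point.
Start: joints at [-51.016, 22.042, 0.453, 0, -68.411, -14.817], TCP at [0.256, -0.57, 0.223] pointing down, gripper open.
Joint ranges: [-179.83, 179.83], [-69.29, 118.12], [-61.27, 80.66], [-181.25, 117.63], [-171.15, -9.14], [-177.46, 177.46]. Speed limits (degrees/s): [159.86, 159.86, 180, 180, 180, 180].

### API

Orientations are given as a 3x3 rotation matrix whose columns are the frame's x, y, z axes.
In Python, from station import sense, capture, calibration, finish_job gives the robot as it stands.
- The arm moves only by the tool carry_out, never from a script. Its argument "commands" is one flat list of numbers, 6 for each row, row after row: the shift along the tool's x, y, z in mm, then the turn, a rotation vector about the tool's x, y, z in rad. A call has 1 to 5 rows; each row shifts and turns the pose as measured when the row begins, along the tool's axes as they then stand; what a row does not reach is not made up. A row lasts 1/8 s, in which the tool goes at most 62.5 mm and 10.7 degrees, less where a joint would pass 70% of its speed; a pose out of reach is approached as far as the arm can. A call is refused whole if a number of a shift passes 62.5 or a number of a turn 0.188, either way. A call with a gripper value outside its range is refused whole. "grip" is the finger opening in mm, from 0 to 87, set as the call begins (left out, the last holds). The fingers move at their own pace and stop on an object; the grip force is fixed at half the most. Time passes only in rows, so rows that do not move let the fingers close. It gives the time, the measured TCP pose, the force and the opening at its end, in the units of the state.
- sense(): the state, without advancing time (a new reading comes with each control period).
- capture(name): name is "scene" or "top"; returns the picture (384x512x3 uint8, red, green, blue); there is no depth.
- calibration(name): a dict with "fx", "fy", "cx", "cy" (pixels), "rvec" (rotation vector, rad) and "tvec" (3), from world to camera coordinates, as OpenCV has them. Camera axes: x right, y down, z forward; pixel columns grow to the right and rows downward; lengths in m; the calibration is good to about 2 mm. A picture is of the moment at which its call begins. calibration takes no time and is no camera call.
- finish_job(): hands the job in, once; it reports no verdict.
The state is a dict: "time_s": time; "joints": joint angles; "joint_velocities": joint speeds; "effort": joint torques, N m; "tcp_pos": TCP position; "ee_rot": TCP orientation; "wrist_force": force on the tool from outside, world axes, zero at the start; "moment": the same for the moment, N m; "gripper_width": opening from 0.0 (shut) to 1.0 (fully open).
Only numpy, scipy, OpenCV 4.12 (cv2) and the standard library are available. Lean on these libraries where they do the work, as an engineer would, in place of code of your own. Each camera call takes 0.05 s, during which the arm holds its last target.

### The job

The orange screw cap on the concentrate jar at the juice bar has stuck. Grip it firmly, break it loose with a short hard twist counter-clockwise, spin it on until it comes free, lift it off and set it down right way up on the round cork mat, without dropping it. Leave the green jar untouched.

Things in the scene. Friction and masses are not known exactly. Their poses are not given: they have to be found in the camera images.
- orange_cap: Orange ribbed screw cap, 52 mm across, 36 mm tall, 36 to 63 g, white bar on top along x. Origin: centre of its lower rim, z up. Grip its side with 40 N or more. Clockwise is a stop; counter-clockwise from above it resists with 0.4 to 0.8 N m over the first 35 degrees, then turns easily. Turned 55 to 100 degrees (ideally 70) from its start it lifts straight off; under 45 it is held.
- orange_jar: White jar with orange band and cap, fixed in a dark steel holder (foot 116 mm square, 12 mm high). 86 mm across up to 112 mm high, shoulder ending at a neck at 132 mm. Origin: on its axis at counter height, z up; x is that of the screwed-on cap. The cap's lower rim sits 142 mm above it, its top 178 mm: 10 mm free between rim and shoulder.
- green_jar: The other fixed jar, same shape and size, green band and green cap. Leave it untouched. Origin on its axis at counter height, z up. The two jars may stand either way round.
- mat: Round cork mat, 150 mm across, 5 mm thick, fixed on the counter, nearer to the robot than the jars. Origin: centre of its underside, z up; its top is 5 mm above.
Mind the look-alikes: they are no part of the job. Leave any pink or yellow look-alike of the orange_jar alone.

How it is judged (in metres and radians):
On the way, in this order (a step that is already met when the one before it is completed fails the run):
1. the orange cap is broken loose and turned at least 35 degrees while still on its jar (angle between the x axis of orange_cap and the x axis of orange_jar, either way round above 0.61 rad and z of orange_cap in the frame of orange_jar below 0.152 m and horizontal distance between orange_cap and orange_jar below 0.01 m), for 0.05 s.
2. the cap is lifted clear of the jar (z of orange_cap in the frame of orange_jar above 0.182 m), for 0.1 s.
At the end, for the whole second after the job is handed in: The orange cap rests right way up (within 10 degrees), flat on the cork mat (its lower rim within about 5 mm of the mat's top) with its centre within 55 mm of the mat's centre, still and released (horizontal distance between orange_cap and mat below 0.055 m and z of orange_cap in the frame of mat between 0.001 and 0.01 m and angle between orange_cap's own z axis and vertical below 0.17 rad and linear speed of orange_cap below 0.02 m/s and contact force between the fingers and orange_cap below 0.1 N); the robot touches nothing.
It fails at once if the robot presses on the green jar (over 5 N) (contact force between any of the fingers, the arm and green_jar above 5 N).
It fails at once if the cap is dropped (falling freely faster than 0.8 m/s, some 35 mm) (contact force between the fingers and orange_cap below 0.1 N and linear speed of orange_cap above 0.8 m/s).
It also fails if it takes over 45 s, if anything falls off the work surface, if the arm or the gripper's body presses on something with over 40 N, if the wrist force passes 120 N, or if a joint passes its speed limit or range.

## Working session

There is one attempt and no reset: what is moved stays moved. The work goes in short steps, Python scripts to look and compute and a tool call to move; the robot and the scene stay as the last step left them, time stands still between calls to the robot, and variables do not carry over. Pictures are saved under pics/ and viewed, and the job is handed in when it is done.

Besides the shell and the picture viewer there is one more tool, called after ">>>" in YAML: its name, and indented under it one key for each argument. carry_out: Moves the arm, as the interface text tells. Its arguments: {"type":"object","properties":{"commands":{"type":"array"},"grip":{"type":"number"}},"required":["commands"]}

```bash
ls; mkdir -p pics; python3 - <<'E'
from station import *
import cv2
s=sense();print(s)
for n in("scene","top"):
    im=capture(n);cv2.imwrite(f"pics/{n}0.png",im[:,:,::-1]);print(n,calibration(n))
E
```

```text
pics
{'time_s': 0.0, 'joints': array([-5.10177733e+01,  2.20923161e+01,  3.79655408e-01, -3.12805106e-02,
       -6.84112713e+01, -1.48174473e+01]), 'joint_velocities': array([ 0.08506647, -0.01534798, -0.01281129,  0.04597348,  0.03840683,
       -0.01021244]), 'effort': array([ 8.14839295e-04, -3.90665352e+01,  1.87413418e+01,  4.21994582e+00,
        1.10093155e-02, -1.81922865e-04]), 'tcp_pos': array([ 0.25563762, -0.56966117,  0.22143645]), 'ee_rot': array([[-9.12454337e-01, -4.09177407e-01, -9.66061583e-04],
       [-4.09178543e-01,  9.12452145e-01,  2.00071510e-03],
       [ 6.28375451e-05,  2.22085284e-03, -9.99997532e-01]]), 'wrist_force': array([-0.48848978,  0.05656302,  0.39833385]), 'moment': array([-0.02503528,  0.0423576 ,  0.01908662]), 'gripper_width': 0.9970267500625636}
scene {'fx': 349.46260504418336, 'fy': 349.46260504418336, 'cx': 254.39846792224944, 'cy': 195.896455269121, 'rvec': array([ 1.32842834,  2.09501569, -1.02648752]), 'tvec': array([ 0.32572042, -0.19757   ,  1.35278902])}
top {'fx': 484.26410235839415, 'fy': 484.26410235839415, 'cx': 250.87511087760697, 'cy': 195.39086334533414, 'rvec': array([ 2.1411983 , -2.16934462,  0.12984028]), 'tvec': array([-0.09226888,  0.54991681,  1.19360442])}
```

View pics/scene0.png

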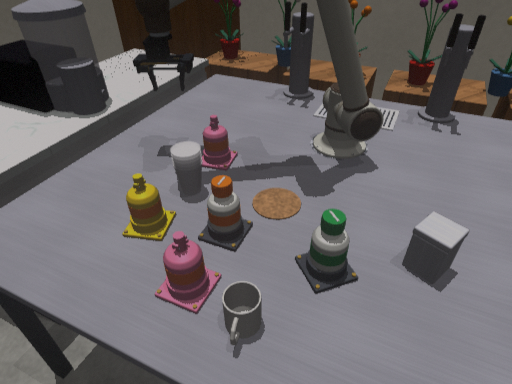

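View pics/top0.png

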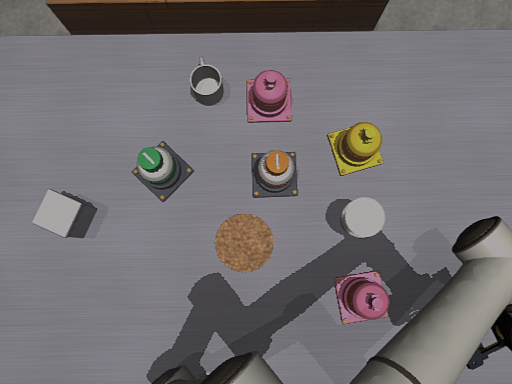

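The scene view shows the orange cap at about (222,188), the green one at (333,222) and the mat at (277,203). In the top view the orange cap is at (277,162) with its bar nearly vertical, and the mat is at (244,242). There are pink and yellow look-alikes, plus a cup on the arm's side. Next I'll measure.

```bash
cat > h.py <<'E'
import numpy as np, cv2
from station import *
def P(n):
    c=calibration(n);K=np.array([[c['fx'],0,c['cx']],[0,c['fy'],c['cy']],[0,0,1]]);R=cv2.Rodrigues(c['rvec'])[0];t=c['tvec'].reshape(3,1)
    return K,R,t
def ray(n,uv):
    K,R,t=P(n);d=R.T@np.linalg.inv(K)@np.array([uv[0],uv[1],1.]);return (-R.T@t).ravel(),d/np.linalg.norm(d)
def plane(n,uv,z):
    o,d=ray(n,uv);return o+d*(z-o[2])/d[2]
def tri(a,b):
    (o1,d1),(o2,d2)=ray("scene",a),ray("top",b)
    s=np.linalg.lstsq(np.c_[d1,-d2],o2-o1,rcond=None)[0];p,q=o1+s[0]*d1,o2+s[1]*d2
    return (p+q)/2,np.linalg.norm(p-q)
def proj(n,p):
    K,R,t=P(n);q=K@(R@np.asarray(p).reshape(3,1)+t);return (q[:2]/q[2]).ravel()
E
python3 - <<'E'
from h import *
box={"scene":(200,168,245,215),"top":(255,140,300,190)}
bars={}
for n in("scene","top"):
    im=cv2.imread(f"pics/{n}0.png");hsv=cv2.cvtColor(im,cv2.COLOR_BGR2HSV)
    x0,y0,x1,y1=box[n]
    cv2.imwrite(f"pics/{n}0_crop.png",cv2.resize(im[y0:y1,x0:x1],None,fx=10,fy=10,interpolation=cv2.INTER_NEAREST))
    m=cv2.inRange(hsv,(5,170,90),(16,255,255))
    cnt,_=cv2.findContours(m,cv2.RETR_EXTERNAL,cv2.CHAIN_APPROX_NONE)
    for c in cnt:
        if cv2.contourArea(c)>40: print(n,"orange",cv2.boundingRect(c),cv2.contourArea(c))
    # mat
m=None
for n in("scene","top"):
    im=cv2.imread(f"pics/{n}0.png");hsv=cv2.cvtColor(im,cv2.COLOR_BGR2HSV)
    x0,y0,x1,y1=(245,180,310,225) if n=="scene" else (205,205,285,280)
    mk=cv2.inRange(hsv,(5,70,60),(20,255,255));z=np.zeros_like(mk);z[y0:y1,x0:x1]=mk[y0:y1,x0:x1]
    z=cv2.morphologyEx(z,cv2.MORPH_CLOSE,np.ones((5,5)))
    c=max(cv2.findContours(z,cv2.RETR_EXTERNAL,cv2.CHAIN_APPROX_NONE)[0],key=cv2.contourArea)
    e=cv2.fitEllipse(c);print(n,"mat",e,plane(n,e[0],.005));bars[n]=e[0]
print(tri(bars["scene"],bars["top"]))
E
```

```text
scene orange (211, 175, 21, 13) 132.5
top orange (266, 151, 23, 22) 352.0
scene mat ((276.3000793457031, 203.1209259033203), (30.341773986816406, 47.709102630615234), 91.58352661132812) [ 0.43269736 -0.07890379  0.005     ]
top mat ((243.8439178466797, 242.3882598876953), (56.84367752075195, 57.42567443847656), 6.906482696533203) [ 0.43108261 -0.07976925  0.005     ]
(array([ 0.43108645, -0.07965053,  0.00353854]), np.float64(0.00019644577712903434))
```

View pics/scene0_crop.png

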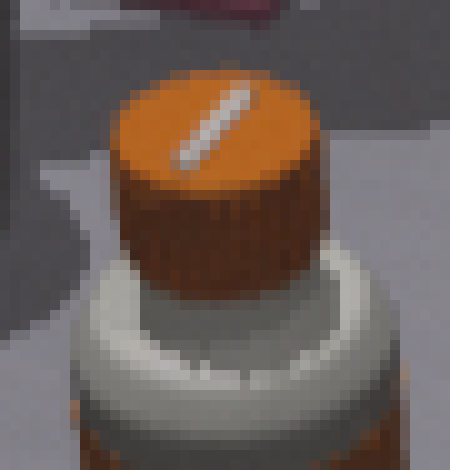

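View pics/top0_crop.png

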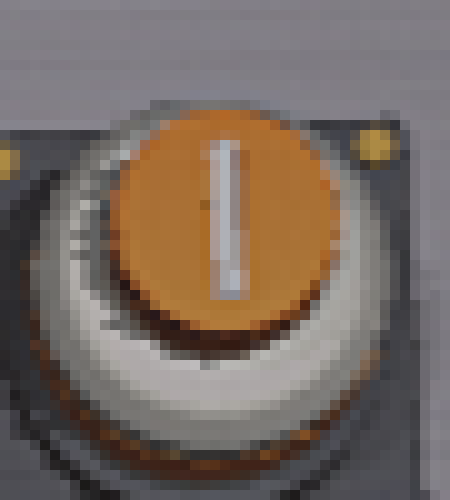

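The crops show the lit top disc and the white bar clearly. I'll fit ellipses to the disc and triangulate.

```bash
python3 - <<'E'
from h import *
box={"scene":(205,170,240,192),"top":(262,148,294,176)};e={};b={};ends={}
for n in box:
    im=cv2.imread(f"pics/{n}0.png");hsv=cv2.cvtColor(im,cv2.COLOR_BGR2HSV);x0,y0,x1,y1=box[n]
    z=np.zeros(im.shape[:2],np.uint8);z[y0:y1,x0:x1]=cv2.inRange(hsv,(5,150,140),(20,255,255))[y0:y1,x0:x1]
    c=max(cv2.findContours(z,cv2.RETR_EXTERNAL,cv2.CHAIN_APPROX_NONE)[0],key=cv2.contourArea)
    h=cv2.convexHull(c);e[n]=cv2.fitEllipse(h);print(n,e[n])
    inside=np.zeros_like(z);cv2.fillConvexPoly(inside,h,255)
    inside=cv2.erode(inside,np.ones((3,3)))
    w=(hsv[:,:,1]<110)&(inside>0);ys,xs=np.nonzero(w);b[n]=(xs.mean(),ys.mean())
    v=cv2.fitLine(np.c_[xs,ys].astype(np.float32),cv2.DIST_L2,0,.01,.01).ravel();ends[n]=v;print("bar",b[n],len(xs),v)
c,err=tri(e["scene"][0],e["top"][0]);print("disc",c,err);cb,err=tri(b["scene"],b["top"]);print("bar",cb,err)
for n in box:
    v=ends[n];p=plane(n,v[2:]+8*v[:2],c[2])-plane(n,v[2:]-8*v[:2],c[2]);print(n,"yaw",np.degrees(np.arctan2(p[1],p[0])), plane(n,e[n][0],.178),plane(n,b[n],.178))
# holder screws / base in top view; others
for nm,uv,z in [("yellow top",(361,147),.15),("cup top",(363,217),.12),("pinknear",(375,300),.15),("green",(149,157),.178),("pinkfar",(270,85),.15)]: print(nm,plane("top",uv,z))
for nm,uv in [("cup",((187,150),(363,217))),("yellow",((139,180),(366,134))),("pinkfar",((180,240),(269,80)))]:print(nm,tri(*uv))
E
```

```text
scene ((221.027099609375, 180.6770782470703), (11.60511589050293, 19.395795822143555), 85.69153594970703)
bar (np.float64(220.875), np.float64(180.375)) 24 [  0.63903797  -0.76917523 220.875      180.375     ]
top ((277.0570983886719, 161.53829956054688), (21.781898498535156, 22.265810012817383), 94.16413116455078)
bar (np.float64(277.11764705882354), np.float64(161.88235294117646)) 51 [3.3373907e-02 9.9944293e-01 2.7711765e+02 1.6188235e+02]
disc [ 0.60633088 -0.15966321  0.17988182] 0.0003321389318507841
bar [ 0.60564495 -0.1600716   0.18020226] 0.00035425634334920264
scene yaw -176.9119821800135 [ 0.60407139 -0.16093317  0.178     ] [ 0.60310663 -0.1619273   0.178     ]
top yaw -179.23469130407554 [ 0.60677952 -0.15990958  0.178     ] [ 0.60598929 -0.16003068  0.178     ]
yellow top [ 0.64388065 -0.35673149  0.15      ]
cup top [ 0.48344526 -0.36146097  0.12      ]
pinknear [ 0.29532566 -0.37366911  0.15      ]
green [0.62117124 0.12920076 0.178     ]
pinkfar [ 0.79613104 -0.14830586  0.15      ]
cup (array([ 0.4802924 , -0.3529531 ,  0.15226331]), np.float64(0.0025974466435302697))
yellow (array([ 0.6719249 , -0.36730059,  0.16281242]), np.float64(0.0018224468135197005))
pinkfar (array([ 0.80494568, -0.14613126,  0.15995489]), np.float64(0.0008454262127425881))
```

>>> carry_out:
  commands: [-50,23,-5,0,0,0,-50,23,-3,0,0,0,-50,23,0,0,0,0,-50,23,0,0,0,0,-50,23,0,0,0,0]
  grip: 87

```text
time_s: 0.72
tcp_pos: [0.4389, -0.359, 0.2266]
ee_rot: [[-0.916, -0.401, -0.005], [-0.401, 0.916, 0.006], [0.002, 0.007, -1.0]]
wrist_force: [0.3, -0.2, 0.1]
gripper_width: 0.999
```

```bash
cat >> h.py <<'E'
def rem(x,y,z,psi=None):
    s=sense();R=s['ee_rot'];d=R.T@(np.array([x,y,z])-s['tcp_pos'])*1000
    y_=np.degrees(np.arctan2(R[1,1],R[0,1]));
    psi=y_ if psi is None else psi
    a=np.radians(psi);yy=np.array([np.cos(a),np.sin(a),0]);zz=np.array([0,0,-1.]);T=np.c_[np.cross(yy,zz),yy,zz]
    rv=cv2.Rodrigues(R.T@T)[0].ravel()
    print("t",round(s['time_s'],3),"tcp",s['tcp_pos'].round(4),"psi",round(y_,2),"d mm",d.round(1),"rv",rv.round(4),"F",s['wrist_force'].round(1),"M",s['moment'].round(2),"w",round(s['gripper_width']*87,1),"q",s['joints'].round(1))
E
python3 -c "
from h import *
rem(.606,-.160,.225,114)"
```

```text
t 0.725 tcp [ 0.4389 -0.359   0.2266] psi 113.67 d mm [-233.   115.2    1.9] rv [ 0.007  -0.0021 -0.0058] F [ 0.3 -0.2  0.1] M [-0.11 -0.18  0.03] w 86.9 q [-23.   16.4  -7.1  -0.2 -66.8 -43.2]
```

>>> carry_out:
  commands: [-47,23,0,0.007,0,0,-47,23,0,0,0,0,-47,23,0,0,0,0,-47,23,0,0,0,0,-45,23,2,0,0,0]

```text
time_s: 1.35
tcp_pos: [0.6099, -0.1518, 0.2223]
ee_rot: [[-0.916, -0.402, -0.005], [-0.402, 0.916, 0.0], [0.005, 0.002, -1.0]]
wrist_force: [0.2, -1.7, -1.1]
gripper_width: 1.001
```

```bash
python3 -c "
from h import *
rem(.606,-.160,.225,114)"
```

```text
t 1.35 tcp [ 0.6099 -0.1518  0.2223] psi 113.72 d mm [ 6.8 -5.9 -2.7] rv [ 0.0021 -0.0045 -0.0049] F [ 0.2 -1.7 -1.1] M [-0.03 -0.06 -0.01] w 87.0 q [  0.7  22.5   1.2  -0.  -68.9 -67. ]
```

>>> carry_out:
  commands: [7,-6,0,0.002,-0.004,-0.005,0,0,15,0,0,0,0,0,0,0,0,0]

```text
time_s: 1.72
tcp_pos: [0.606, -0.1575, 0.2035]
ee_rot: [[-0.912, -0.41, -0.005], [-0.41, 0.912, 0.001], [0.004, 0.003, -1.0]]
wrist_force: [0.0, -0.5, -1.0]
gripper_width: 1.001
```

```bash
python3 -c "
from h import *
rem(.606,-.160,.146,114)
im=capture('scene');cv2.imwrite('pics/s1.png',cv2.resize(im[100:260,130:330,::-1],None,fx=4,fy=3.75*1.0))
im=capture('top');cv2.imwrite('pics/t1.png',cv2.resize(im[90:240,180:380,::-1],None,fx=4,fy=4))"
```

```text
t 1.725 tcp [ 0.606  -0.1575  0.2035] psi 114.21 d mm [ 0.8 -2.4 57.5] rv [ 0.0029 -0.0041  0.0037] F [ 0.  -0.5 -1. ] M [0.02 0.04 0.07] w 87.1 q [  0.2  23.1  -0.8  -0.1 -66.5 -66. ]
```

View pics/s1.png

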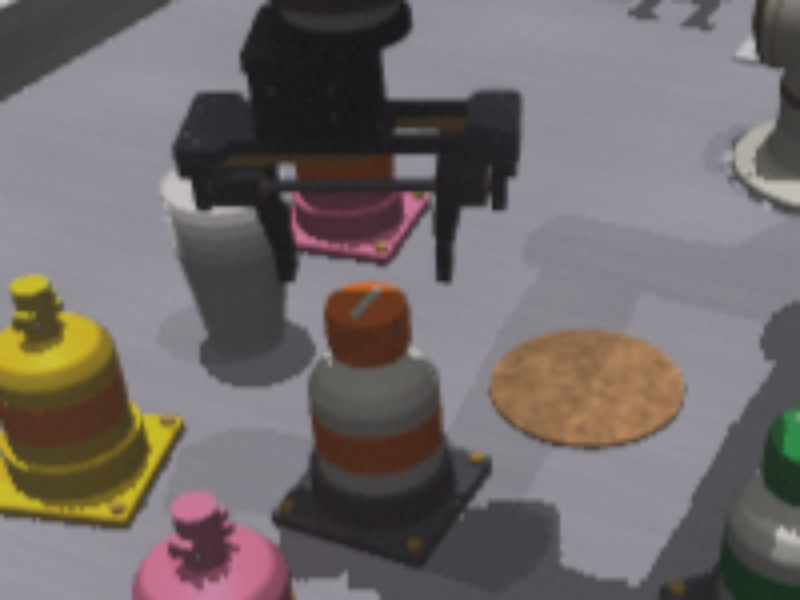

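The scene view has the fingers at columns 285 and 445, straddling the cap at 367, so they are centred. I'll descend.

>>> carry_out:
  commands: [1,-2,15,0.003,-0.004,0,0,0,15,0,0,0,0,0,14,0,0,0,0,0,12,0,0,0,0,0,0,0,0,0]

```text
time_s: 2.45
tcp_pos: [0.6073, -0.1623, 0.1484]
ee_rot: [[-0.913, -0.408, 0.007], [-0.408, 0.913, -0.002], [-0.005, -0.004, -1.0]]
wrist_force: [-0.4, -0.2, 0.1]
gripper_width: 1.003
```

```bash
python3 -c "
from h import *
rem(.606,-.160,.146,114)"
```

```text
t 2.45 tcp [ 0.6073 -0.1623  0.1484] psi 114.06 d mm [0.2 2.7 2.4] rv [-0.0043  0.0053  0.0011] F [-0.4 -0.2  0.1] M [0.01 0.02 0.02] w 87.2 q [ -0.2  25.5  -5.3   0.1 -58.8 -65.8]
```

>>> carry_out:
  commands: [0,2.5,2,-0.004,0.005,0,0,0,0,0,0,0]

```text
time_s: 2.7
tcp_pos: [0.6068, -0.1599, 0.147]
ee_rot: [[-0.913, -0.408, 0.001], [-0.408, 0.913, -0.0], [-0.001, -0.001, -1.0]]
wrist_force: [0.1, 0.8, 0.0]
gripper_width: 1.0
```

```bash
python3 -c "
from h import *
rem(.606,-.160,.146,114)"
```

```text
t 2.7 tcp [ 0.6068 -0.1599  0.147 ] psi 114.09 d mm [0.8 0.3 1. ] rv [-0.001   0.0009  0.0015] F [0.1 0.8 0. ] M [-0.01 -0.02  0.05] w 87.0 q [  0.   25.6  -5.3   0.  -59.  -65.9]
```

>>> carry_out:
  commands: [0,0,0,0,0,0,0,0,0,0,0,0,0,0,0,0,0,0,0,0,0,0,0,0,0,0,0,0,0,0]
  grip: 0

```text
time_s: 3.32
tcp_pos: [0.6074, -0.1599, 0.1481]
ee_rot: [[-0.913, -0.408, 0.004], [-0.408, 0.913, -0.001], [-0.003, -0.002, -1.0]]
wrist_force: [0.3, -0.4, -0.1]
gripper_width: 0.584
```

```bash
python3 -c "
from h import *
rem(.606,-.160,.146,114)"
```

```text
t 3.325 tcp [ 0.6074 -0.1599  0.1481] psi 114.1 d mm [1.4 0.5 2.1] rv [-0.002   0.003   0.0018] F [ 0.3 -0.4 -0.1] M [ 0.05 -0.    0.04] w 50.8 q [  0.   25.6  -5.2   0.  -59.  -65.9]
```

Gripped at 51 mm with no side load. Now the hard counter-clockwise twist, which is negative about tool z.

>>> carry_out:
  commands: [0,0,0,0,0,0,0,0,0,0,0,-0.18,0,0,0,0,0,-0.18]

```text
time_s: 3.7
tcp_pos: [0.6072, -0.1597, 0.1482]
ee_rot: [[-0.705, -0.71, 0.003], [-0.71, 0.705, -0.0], [-0.002, -0.002, -1.0]]
wrist_force: [-0.9, -8.4, -1.4]
gripper_width: 0.585
```

```bash
python3 -c "
from h import *
rem(.606,-.160,.146,114)
im=capture('scene');cv2.imwrite('pics/s2.png',cv2.resize(im[100:260,130:330,::-1],None,fx=4,fy=3.75))
im=capture('top');cv2.imwrite('pics/t2.png',cv2.resize(im[90:240,180:380,::-1],None,fx=4,fy=4))"
```

```text
t 3.7 tcp [ 0.6072 -0.1597  0.1482] psi 135.21 d mm [1.  0.6 2.2] rv [-0.0018  0.0025  0.3702] F [-0.9 -8.4 -1.4] M [-2.86 -0.15 -0.19] w 50.9 q [  0.   25.6  -5.2   0.  -59.1 -44.8]
```

View pics/s2.png

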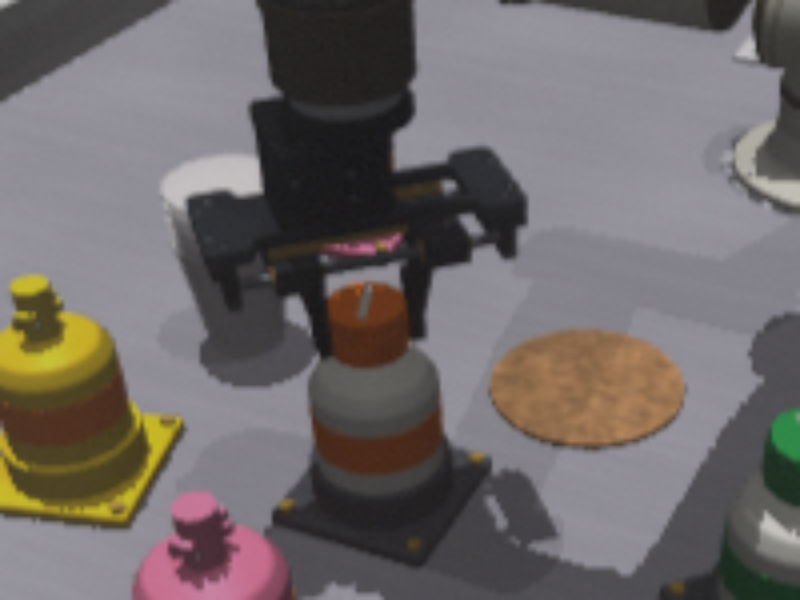

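View pics/t2.png

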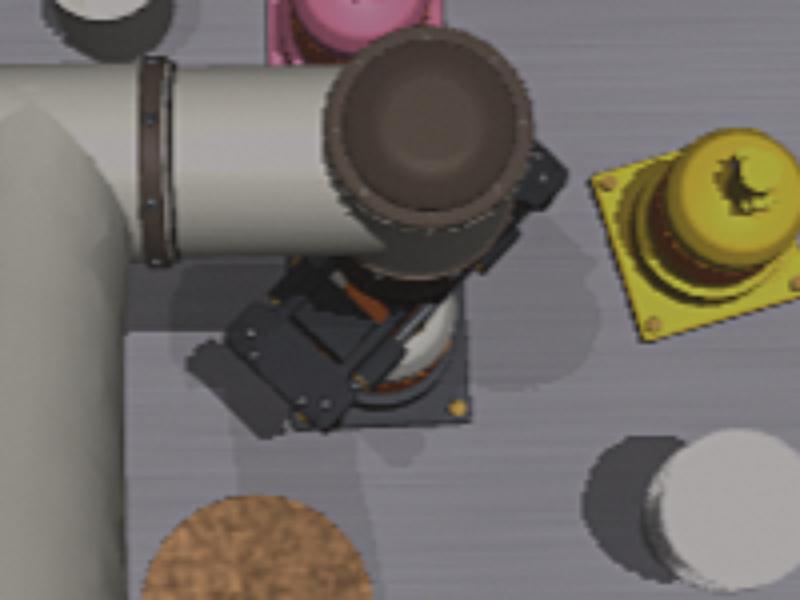

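The bar has turned with the jaws, from leaning right to near vertical at (365,300), so the cap is moving. I'll keep turning to 70 degrees in total.

>>> carry_out:
  commands: [0,0,0,0,0,-0.18,0,0,0,0,0,-0.18,0,0,0,0,0,-0.18,0,0,0,0,0,-0.16,0,0,0,0,0,-0.15]

```text
time_s: 4.42
tcp_pos: [0.6062, -0.1577, 0.1481]
ee_rot: [[0.07, -0.998, 0.001], [-0.998, -0.07, 0.004], [-0.004, -0.001, -1.0]]
wrist_force: [-0.8, -0.2, 0.6]
gripper_width: 0.581
```

```bash
python3 -c "
from h import *
rem(.606,-.160,.146,184)
im=capture('scene');cv2.imwrite('pics/s3.png',cv2.resize(im[160:240,190:290,::-1],None,fx=8,fy=7.5))"
```

```text
t 4.425 tcp [ 0.6062 -0.1577  0.1481] psi -175.96 d mm [2.3 0.3 2.1] rv [-0.0014  0.004   0.0007] F [-0.8 -0.2  0.6] M [-0.01  0.23  0.04] w 50.6 q [  0.1  25.5  -5.2  -0.3 -59.3   4.1]
```

View pics/s3.png

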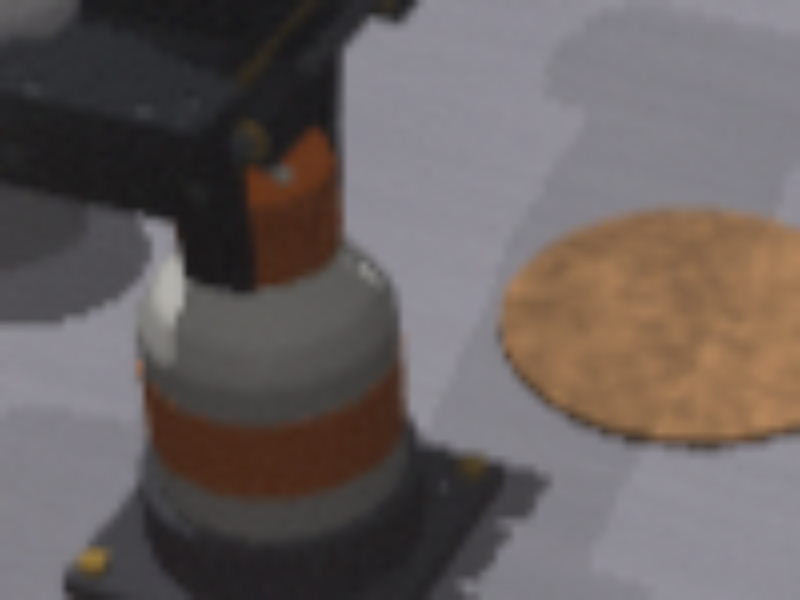

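```bash
python3 -c "
from h import *
p=plane('scene',(190+283/8,160+175/7.5),.180);print(p, np.degrees(np.arctan2(p[1]+.159,p[0]-.606)))
o=plane('scene',(221,180.7),.18);print(o,np.degrees(np.arctan2(p[1]-o[1],p[0]-o[0])))"
```

```text
[ 0.61169015 -0.14403396  0.18      ] 69.18298930244704
[ 0.60653332 -0.15942267  0.18      ] 71.47377412427048
```

The visible end of the bar puts the cap at about 70 degrees, with no slip. I'll lift straight up.

>>> carry_out:
  commands: [0,0,-6,0,0,0,0,0,-10,0,0,0,0,0,-12,0,0,0,0,0,-15,0,0,0,0,0,-15,0,0,0]

```text
time_s: 5.1
tcp_pos: [0.606, -0.1576, 0.2094]
ee_rot: [[0.064, -0.998, 0.001], [-0.998, -0.064, 0.005], [-0.004, -0.001, -1.0]]
wrist_force: [0.0, 0.3, -0.9]
gripper_width: 0.584
```

```bash
python3 -c "
from h import *
rem(.431,-.080,.22,184)
im=capture('scene');cv2.imwrite('pics/s4.png',cv2.resize(im[140:240,150:275,::-1],None,fx=6.4,fy=6))"
```

```text
t 5.1 tcp [ 0.606  -0.1576  0.2094] psi -176.34 d mm [-88.7 169.7 -10.4] rv [-0.0009  0.0045 -0.0059] F [ 0.   0.3 -0.9] M [-0.05  0.11 -0.03] w 50.8 q [  0.1  22.7  -0.4  -0.3 -66.9   3.7]
```

View pics/s4.png

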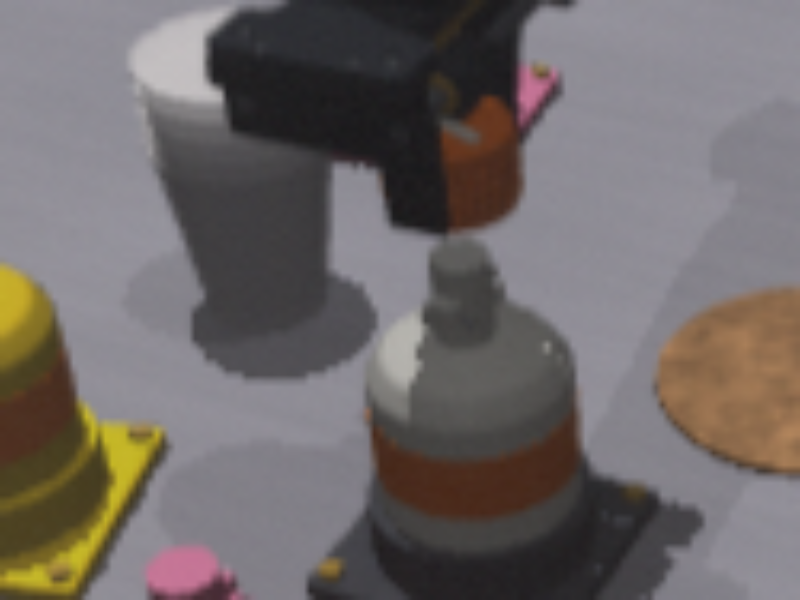

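The cap is off, with the bare neck at about (460,260) and the cap upright in the jaws. I'll carry it over the mat.

>>> carry_out:
  commands: [-6,12,-4,0,0,0,-14,26,-4,0,0,0,-20,38,-2,0,0,0,-20,38,0,0,0,0,-14,28,0,0,0,0]

```text
time_s: 5.78
tcp_pos: [0.454, -0.0913, 0.2211]
ee_rot: [[0.062, -0.998, 0.003], [-0.998, -0.062, 0.004], [-0.004, -0.003, -1.0]]
wrist_force: [0.6, 0.2, -1.0]
gripper_width: 0.591
```

```bash
python3 -c "
from h import *
rem(.431,-.080,.22,184)"
```

```text
t 5.775 tcp [ 0.454  -0.0913  0.2211] psi -176.47 d mm [-12.7  22.3   1.1] rv [-0.0034  0.0041 -0.0082] F [ 0.6  0.2 -1. ] M [ 0.06  0.09 -0.02] w 51.4 q [  8.7   6.1 -21.3  -0.2 -62.4  -5. ]
```

>>> carry_out:
  commands: [-10,18,5,-0.003,0.004,-0.008,-3,4,25,0,0,0,0,0,40,0,0,0,0,0,40,0,0,0,0,0,25,0,0,0]

```text
time_s: 6.4
tcp_pos: [0.4255, -0.0779, 0.0864]
ee_rot: [[0.072, -0.997, 0.009], [-0.997, -0.072, 0.002], [-0.002, -0.009, -1.0]]
wrist_force: [1.5, -1.1, -0.3]
gripper_width: 0.584
```

```bash
python3 -c "
from h import *
rem(.431,-.080,.011,184)"
```

```text
t 6.4 tcp [ 0.4255 -0.0779  0.0864] psi -175.88 d mm [ 2.6 -4.7 75.4] rv [-0.009   0.0017  0.0021] F [ 1.5 -1.1 -0.3] M [0.03 0.06 0.02] w 50.8 q [ 11.3  12.6 -36.5  -0.1 -40.3  -7.1]
```

>>> carry_out:
  commands: [2.5,-4.5,15,-0.009,0.002,0,0,0,22,0,0,0,0,0,18,0,0,0,0,0,8,0,0,0,0,0,0,0,0,0]

```text
time_s: 7.02
tcp_pos: [0.4306, -0.0802, 0.0218]
ee_rot: [[0.073, -0.997, -0.0], [-0.997, -0.073, -0.001], [0.001, 0.001, -1.0]]
wrist_force: [-0.5, -0.3, -0.6]
gripper_width: 0.589
```

```bash
python3 -c "
from h import *
rem(.431,-.080,.011,184)
im=capture('scene');cv2.imwrite('pics/s5.png',cv2.resize(im[150:250,215:340,::-1],None,fx=6.4,fy=6))"
```

```text
t 7.025 tcp [ 0.4306 -0.0802  0.0218] psi -175.81 d mm [-0.2 -0.4 10.8] rv [ 0.0006 -0.0011  0.0033] F [-0.5 -0.3 -0.6] M [-0.03  0.06  0.04] w 51.3 q [ 10.9  20.  -39.4   0.1 -30.6  -6.8]
```

View pics/s5.png

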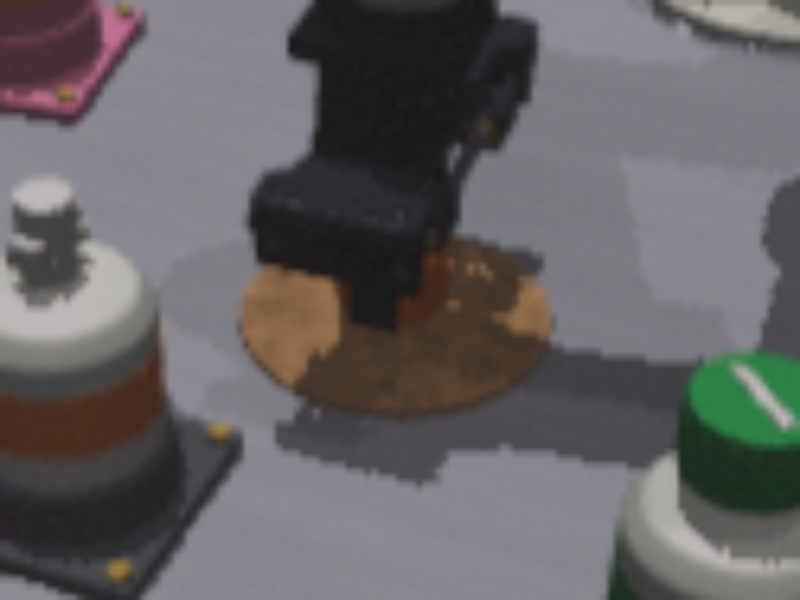

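The cap is just above the middle of the mat, at about (410,300) in the crop. I'll lower it in small steps and watch the vertical force.

>>> carry_out:
  commands: [0,0,5,0,0,0,0,0,3,0,0,0,0,0,0,0,0,0]

```text
time_s: 7.45
tcp_pos: [0.4322, -0.08, 0.0151]
ee_rot: [[0.073, -0.997, 0.004], [-0.997, -0.073, -0.0], [0.001, -0.004, -1.0]]
wrist_force: [-0.0, 0.5, 0.6]
gripper_width: 0.581
```

>>> carry_out:
  commands: [0,0,2,0,0,0,0,0,0,0,0,0]

```text
time_s: 7.7
tcp_pos: [0.4324, -0.08, 0.0132]
ee_rot: [[0.073, -0.997, 0.005], [-0.997, -0.073, -0.0], [0.001, -0.005, -1.0]]
wrist_force: [-0.4, 0.2, -0.8]
gripper_width: 0.585
```

>>> carry_out:
  commands: [0,0,2,0,0,0,0,0,0,0,0,0]

```text
time_s: 7.95
tcp_pos: [0.4326, -0.08, 0.0112]
ee_rot: [[0.073, -0.997, 0.005], [-0.997, -0.073, -0.0], [0.001, -0.005, -1.0]]
wrist_force: [0.4, 0.1, -0.5]
gripper_width: 0.588
```

```bash
python3 -c "
from h import *
rem(.431,-.080,.011,184)"
```

```text
t 7.95 tcp [ 0.4326 -0.08    0.0112] psi -175.79 d mm [-0.1  1.6  0.2] rv [-0.005  -0.0007  0.0037] F [ 0.4  0.1 -0.5] M [0.01 0.08 0.03] w 51.1 q [ 10.9  21.2 -40.    0.2 -28.5  -6.8]
```

>>> carry_out:
  commands: [0,0,1,0,0,0,0,0,0,0,0,0]

```text
time_s: 8.2
tcp_pos: [0.4327, -0.08, 0.0112]
ee_rot: [[0.074, -0.997, 0.005], [-0.997, -0.074, -0.001], [0.001, -0.005, -1.0]]
wrist_force: [0.7, 0.3, -0.2]
gripper_width: 0.579
```

>>> carry_out:
  commands: [0,0,1,0,0,0,0,0,0,0,0,0]

```text
time_s: 8.45
tcp_pos: [0.4328, -0.08, 0.0112]
ee_rot: [[0.075, -0.997, 0.005], [-0.997, -0.075, -0.001], [0.001, -0.005, -1.0]]
wrist_force: [-0.7, 0.5, -0.4]
gripper_width: 0.583
```

>>> carry_out:
  commands: [0,0,2.5,0,0,0,0,0,0,0,0,0]

```text
time_s: 8.7
tcp_pos: [0.433, -0.08, 0.0114]
ee_rot: [[0.076, -0.997, 0.005], [-0.997, -0.076, -0.002], [0.002, -0.005, -1.0]]
wrist_force: [-0.4, 0.1, -0.8]
gripper_width: 0.585
```

```bash
python3 -c "
from h import *
rem(.431,-.080,.011,184)"
```

```text
t 8.7 tcp [ 0.433  -0.08    0.0114] psi -175.65 d mm [-0.2  2.   0.4] rv [-0.0048 -0.0022  0.0062] F [-0.4  0.1 -0.8] M [ 0.06  0.09 -0.01] w 50.9 q [ 10.9  21.3 -40.    0.3 -28.5  -6.9]
```

The tool no longer goes down, with its rim height at 5 mm, so the cap is standing on the mat. I'll open the jaws.

>>> carry_out:
  commands: [0,0,0,0,0,0,0,0,0,0,0,0,0,0,0,0,0,0,0,0,0,0,0,0]
  grip: 87

```text
time_s: 9.2
tcp_pos: [0.433, -0.08, 0.0105]
ee_rot: [[0.076, -0.997, 0.004], [-0.997, -0.076, -0.002], [0.002, -0.004, -1.0]]
wrist_force: [1.1, 0.4, 0.1]
gripper_width: 0.945
```

>>> carry_out:
  commands: [0,0,-10,0,0,0,0,0,-30,0,0,0,0,0,-50,0,0,0,0,0,-50,0,0,0,0,0,-30,0,0,0]

```text
time_s: 9.82
tcp_pos: [0.4307, -0.0801, 0.1857]
ee_rot: [[0.076, -0.997, -0.001], [-0.997, -0.076, -0.003], [0.003, 0.001, -1.0]]
wrist_force: [0.2, 0.0, -0.4]
gripper_width: 1.002
```

>>> carry_out:
  commands: [50,-15,-15,0,0,0,50,-10,-10,0,0,0,50,-10,0,0,0,0,30,-5,0,0,0,0,0,0,0,0,0,0]

```text
time_s: 10.45
tcp_pos: [0.4876, -0.2609, 0.2205]
ee_rot: [[0.08, -0.997, 0.013], [-0.997, -0.08, -0.004], [0.005, -0.013, -1.0]]
wrist_force: [-0.3, 1.0, 0.4]
gripper_width: 0.996
```

```bash
python3 -c "
from h import *
rem(.431,-.080,.011,184)
a=capture('scene');b=capture('top')
cv2.imwrite('pics/s6.png',a[:,:,::-1]);cv2.imwrite('pics/t6.png',b[:,:,::-1])
cv2.imwrite('pics/s6c.png',cv2.resize(a[150:250,215:340,::-1],None,fx=6.4,fy=6))"
```

```text
t 10.45 tcp [ 0.4876 -0.2609  0.2205] psi -175.39 d mm [-185.9   44.5  208. ] rv [-0.0127 -0.0048  0.0106] F [-0.3  1.   0.4] M [ 0.06  0.17 -0.05] w 86.6 q [-11.3  14.7 -10.6   0.1 -63.9  15.9]
```

View pics/s6c.png

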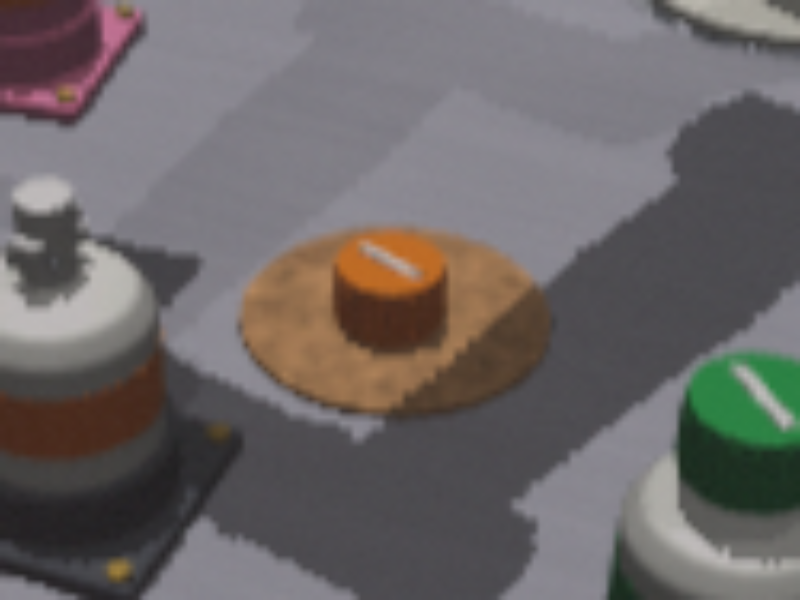

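View pics/t6.png

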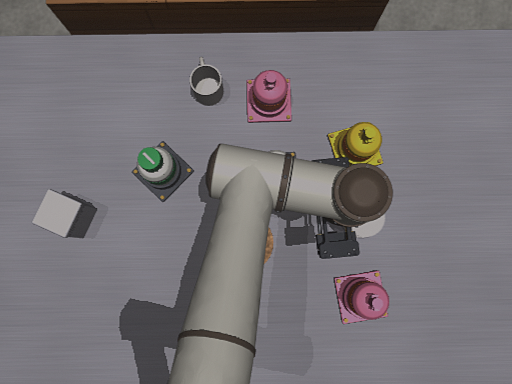

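The scene crop shows the cap upright with its disc centred at (390,263), near the middle of the mat. The fingers are clear of it. The arm hides the mat in the top view. One numeric check from the scene view, then I'll hand in.

```bash
python3 -c "
from h import *
im=cv2.imread('pics/s6.png');hsv=cv2.cvtColor(im,cv2.COLOR_BGR2HSV);z=np.zeros(im.shape[:2],np.uint8);z[183:210,262:290]=cv2.inRange(hsv,(5,190,140),(20,255,255))[183:210,262:290]
c=max(cv2.findContours(z,0,1)[0],key=cv2.contourArea);e=cv2.fitEllipse(cv2.convexHull(c));print(e,plane('scene',e[0],.041))
print(finish_job())"
```

```text
((275.62823486328125, 193.67442321777344), (9.459798812866211, 16.09103012084961), 92.78352355957031) [ 0.43297103 -0.08192023  0.041     ]
the job is handed in; nothing more can be done
None
```

The orange cap is off its jar and standing upright on the cork mat, released, and the job is handed in after about 10.5 s.

- **Grip and twist:** I gripped the cap at about 51 mm, then broke it loose and turned it counter-clockwise. The tool turned about 70°, and the visible end of the bar gave 69–71° for the cap, so it did not slip.
- **Lift and placing:** I lifted it straight off, carried it over the mat and lowered it until the tool went no further down. Then I opened the jaws and moved clear.

**Last checks:**
- **Position:** in the scene view the cap's centre is at (0.433, -0.082), about 2–3 mm from the mat's centre at (0.431, -0.080). That takes the cap's top to be at 41 mm.
- **Uprightness:** the cap looks upright in the picture. I did not measure its tilt or height.
- **Clearance:** the open gripper stands at z 0.22 and the wrist force is about 1 N. I never moved near the green jar.

**Checks that failed or disagreed:**
- **Top view blocked:** the arm hid the mat in the last top view, so the final position comes from one camera only.
- **Cap height:** two views put the top of the screwed-on cap at about 180 mm, against the stated 178 mm.
- **Contact on the mat:** the wrist force showed almost nothing at touch-down, so I judged contact from the tool height staying at 11 mm.
- **Grip force:** the interface text implies about 30 N, below the 40 N asked for, but the grip held.

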